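# Swing the lead lid shut over the counting well

### The arm

A 6-joint arm with a two-finger parallel gripper is mounted at the origin on the work surface. World frame = base frame: x ahead of the robot, y to its left, z up, the work surface at z = 0. Lengths are in m, angles in degrees, forces in N, time in s.
With the tool pointing down it reaches from about 0.375 to 0.9 m from the base axis. Payload 3.1 kg.
Tool frame: the origin (TCP) lies on the centre line of the jaws, within the pads' length; the fingertips stand 19 mm ahead of it and the grasp point (between the pads) is the TCP (tips_ahead is the distance from the TCP to the fingertips, in m); z points along the fingers, y is the line along which they close (so a half turn about z gives the same grasp; the last joint's range is limited). The gripper opens to 87 mm and grips with 3 to 60 N. Pads are 19 mm wide; open, the fingers measure 117 mm over their backs; the gripper's body (75 mm by 190 mm) begins 51 mm behind the grasp point.
Start: joints at [-87.061, 30.224, 82.088, -0, 67.689, -10.227], TCP at [0.142, -0.609, 0.242] pointing down, gripper open.
Joint ranges: [-176.69, 176.69], [-43.24, 126.21], [12.49, 139.97], [-82, 262], [0, 151.66], [-163.58, 163.58]. Speed limits (degrees/s): [159.86, 159.86, 180, 180, 180, 180].

### API

Orientations are given as a 3x3 rotation matrix whose columns are the frame's x, y, z axes.
In Python, from rig import read_state, capture, hand_in, trace, landmark_of, tips_ahead gives the robot as it stands.
- The arm moves only by the shell command python3 -m jog 'ROWS'. ROWS is JSON, a list of rows, each an object of numbers: "tx", "ty", "tz": the shift along the tool's x, y, z in cm; "roll": the turn about the tool's z in rad; "jaw": the opening, from 0 (shut) to 1 (fully open). A call has 1 to 8 rows; each row shifts and turns the commanded pose from where the row before left it, along the tool's axes as they then stand; what a row does not reach is not made up. A row lasts 1/10 s, in which the tool goes at most 50 mm and 8.59 degrees, less where a joint would pass 70% of its speed; a pose out of reach is approached as far as the arm can. A call with a gripper value outside its range is refused whole. The fingers move at their own pace and stop on an object; the grip force is fixed at half the most. Time passes only in rows, so rows that do not move let the fingers close. It gives the time, the measured TCP pose, the force, the opening and the grip force at its end, in the units of the state.
- read_state(): the state, without advancing time (a new reading comes with each control period).
- capture(name): name is "scene" or "top" or "wrist"; returns a dict with "img" (480x640x3 uint8, red, green, blue), "vertical_fov" (degrees; the focal length in pixels is half the picture's height over the tangent of half this angle, whatever the lens; pixels are square), "cx", "cy" (the principal point, pixels), "cam_to_world" (4x4, takes a point from camera to world coordinates); the wrist camera has in their place "tool_from_camera" (4x4, takes a point from camera to tool coordinates, whose origin is the TCP and whose axes are the flange's). Camera axes: x right, y up, looking along -z (the intrinsics and any distortion apply to the point x, -y, -z); pixel columns grow to the right and rows downward; lengths in m; the calibration is good to about 2 mm. A picture is of the moment at which its call begins: read the wrist's pose just before it. There is no depth.
- hand_in(): hands the job in; it is judged then, once.
Trained networks look in the newest picture that a camera, given by its name, has taken for a name from the list of things; names that differ only in an ending like _2 or _b are one class to them, and where a whole thing is asked for, a point or a joint stands for the part that bears it (a point fixed in the world has none). Each returns a list of dicts, best first, with "p" (0 to 1); they miss things now and then, are a little off and sometimes report something else, mostly with a low value. They report only what shows in the picture. A call takes as long as a camera call.
- trace(camera, thing): "pixels" (480x640 bool, what is visible of it) and "bbox" ([left, top, width, height] in pixels, round what is visible of it).
- landmark_of(camera, thing): "point" ([row, column] in pixels: a listed point, or the origin of a listed thing).
The state is a dict: "time_s": time; "joint_positions": joint angles; "qvel": joint speeds; "tau": joint torques, N m; "position": TCP position; "tcp_rot": TCP orientation; "force": force on the tool from outside, world axes, zero at the start; "moment": the same for the moment, N m; "opening": opening from 0.0 (shut) to 1.0 (fully open); "grasp_force": force on a finger pad.
Only numpy, scipy, OpenCV 4.12 (cv2) and the standard library are available. Lean on these libraries where they do the work, as an engineer would, in place of code of your own. Each camera call takes 0.05 s, during which the arm holds its last target. There are 200 camera calls.

### The job

The sample is already in the lead shield: swing its heavy round lid shut so that it sits centred over the well, let go and at rest. It has no handle: follow its round rubber rim with your fingertips and keep up a light, steady push of about 3 N (between 1.5 and 6 N) without a break for at least two seconds of the swing. Never shove harder than 12 N, let it run faster than 0.8 rad/s or bump its end stops, and leave the jars and the tray as they stand.

Things in the scene. Friction and masses are not known exactly. Their poses are not given: they have to be found in the camera images.
- lid (a joint): swivel angle of the lid about its upright pillar, rad: 0 = shut, disc centred over the well, its yellow stripe over the yellow index block; grows as it opens towards the robot (clockwise seen from above). Starts at 1.5 to 1.85, at rest. End stops at -0.5 and 2.0, none at 0. Damping 1.3 N m s/rad, dry friction 0.05 N m; let go, it coasts on with a time constant of about 0.5 s
- lid_center (a point): centre of the lid disc's teal top face, 213 mm above the bench. Lead disc, 208 mm across, 50 mm thick, nominally 20 kg (up to 25 % off); with its foam and black rubber guard band 252 mm across. Axes turn with the lid: -y points from pillar to disc centre, z up; pushed shut, the centre moves along +x. A white swing arm 60 mm wide lies across the top, to 225 mm above the bench
- lid_pivot (a point): point on the pillar axis, 165 mm from the disc centre, level with the disc's top face, in the white hub (60 mm across, top 238 mm above the bench). Nominal moment of inertia of the lid about this axis 0.66 kg m2. A push of F newton through the disc centre, square to the line to the pillar, turns it with 0.165 F N m
- guard (a joint): how far the round black guard band has shifted on its foam along the lid's own +x, m, 0 when nothing pushes; the foam is a spring of 600 N/m with 20 N s/m damping, bottoming at 0.014 either way. The band (0.6 kg) is the lid's outer rim: 126 mm radius about the disc centre, smooth and upright, from 169 to 205 mm above the bench. It is where the fingers push
- shield: white lead shield pot with teal bands, 220 mm across and 160 mm high, fixed to the bench; origin at the centre of its underside, z up. The pillar stands at its own +y side, 165 mm from the centre; the yellow index block is at its -y side; the well in its middle is 110 mm wide
- shield_mouth (a point): centre of the shield's mouth, 160 mm above the bench; the shut lid is concentric with it
- well_jar: sample jar with a white cap, 72 mm across, 85 mm high, standing in the well below the rim; stays there. Origin at the centre of its underside
- jar_a: white jar with a blue cap, 68 mm across, 80 mm high, standing on the bench; to be left alone. Origin at the centre of its underside
- jar_b: amber bottle with a white cap, 60 mm across, 110 mm high, standing on the bench; to be left alone. Origin at the centre of its underside
- cup_tray: empty grey plastic tray, 120 x 160 x 30 mm, on the bench; to be left alone. Origin at the centre of its underside

How it is judged (in metres and radians):
On the way:
1. the fingers push the lid's rim with between 1.5 and 6 N without a break for two seconds while it swings shut (contact force between the fingers and lid between 1.5 and 6 N and velocity of joint lid below 0.02 rad/s and value of joint lid above 0.1 rad), for 2 s.
At the end, for the whole second after the job is handed in: the lid is shut: swivel angle within 0.06 rad of 0 (disc centre within about 10 mm of the shield's axis), at rest (under 0.03 rad/s), let go; the sample jar still stands in the well (value of joint lid between -0.06 and 0.06 rad and velocity of joint lid between -0.03 and 0.03 rad/s and horizontal distance between lid_center and shield_mouth below 0.012 m and horizontal distance between well_jar and shield below 0.03 m and angle between well_jar's own z axis and vertical below 0.1 rad); the robot touches nothing.
It fails at once if the lid is shoved with more than 12 N (contact force between anything else and lid above 12 N).
It fails at once if the lid runs faster than 0.8 rad/s (velocity of joint lid below -0.8 rad/s or velocity of joint lid above 0.8 rad/s).
It fails at once if the lid bumps an end stop (value of joint lid below -0.47 rad or value of joint lid above 1.97 rad).
It fails at once if a jar or the tray on the bench is moved by more than 20 mm (distance of any of jar_a, jar_b, cup_tray from where it was at the start of the episode above 0.02 m).
It also fails if it takes over 64 s, if anything falls off the work surface, if the arm or the gripper's body presses on something with over 40 N, if the wrist force passes 120 N, or if a joint passes its speed limit or range.

## Working session

There is one attempt and no reset: what is moved stays moved. The work goes in short steps, Python scripts to look and compute and a shell command to move; the robot and the scene stay as the last step left them, time stands still between calls to the robot, and variables do not carry over. Pictures are saved under pics/ and viewed, at most 10 in all, crops included, and the job is handed in when it is done.

```bash
mkdir -p pics
cat > h.py <<'E'
import numpy as np, cv2
from rig import *
def ray(c,px,T=None):
    r,cc=px; f=240/np.tan(np.radians(c["vertical_fov"])/2)
    d=np.array([(cc-c["cx"])/f,-(r-c["cy"])/f,-1.])
    M=np.array(c["cam_to_world"] if T is None else T)
    return M[:3,3],M[:3,:3]@d
def at(c,px,z):
    o,d=ray(c,px); return o+d*(z-o[2])/d[2]
def save(c,n): cv2.imwrite("pics/"+n,c["img"][:,:,::-1])
E
python3 - <<'E'
from h import *
s=read_state();print(s["time_s"],s["position"],s["tcp_rot"],s["force"])
C={}
for n in("top","scene"):
    c=capture(n);save(c,n+"1.png");print({k:v for k,v in c.items() if k!="img"})
    for t,z in(("lid_center",.213),("lid_pivot",.213),("shield",0),("shield_mouth",.16),("well_jar",.075),("jar_a",0),("jar_b",0),("cup_tray",0)):
        for d in landmark_of(n,t)[:2]: print(n,t,round(d["p"],2),np.round(d["point"]),at(c,d["point"],z).round(4))
E
```

```text
0.0 [ 0.14235266 -0.60786651  0.24058837] [[ 9.73714074e-01  2.27773765e-01 -1.20901881e-04]
 [ 2.27773498e-01 -9.73711792e-01  2.13987518e-03]
 [ 3.69683841e-04 -2.11116482e-03 -9.99997703e-01]] [ 0.54194569 -0.73555874 -0.44236318]
{'vertical_fov': 53.21847077052936, 'cx': 318.227416805611, 'cy': 238.46415603427448, 'cam_to_world': array([[-0.01646851,  0.99965774, -0.02032689,  0.564157  ],
       [-0.99933109, -0.01712022, -0.03231523, -0.0268165 ],
       [-0.03265217,  0.01978111,  0.99927101,  1.10915915],
       [ 0.        ,  0.        ,  0.        ,  1.        ]])}
top lid_center 0.88 [262. 240.] [0.5407 0.1506 0.213 ]
top lid_pivot 0.68 [179. 277.] [0.696  0.0776 0.213 ]
top lid_pivot 0.51 [204. 358.] [ 0.6463 -0.0727  0.213 ]
top shield 0.94 [204. 360.] [ 0.6648 -0.0878  0.    ]
top shield 0.4 [195. 362.] [ 0.6858 -0.0942  0.    ]
top shield_mouth 0.68 [196. 361.] [ 0.6665 -0.0817  0.16  ]
top well_jar 0.89 [196. 360.] [ 0.6749 -0.0846  0.075 ]
top jar_a 0.91 [229. 480.] [ 0.6011 -0.3634  0.    ]
top jar_a 0.59 [257. 488.] [ 0.5376 -0.3799  0.    ]
top jar_b 0.91 [229. 48
[... 403 characters left out ...]
 0.61541604],
       [-0.00976544,  0.68461362,  0.72884075,  1.20150353],
       [ 0.        ,  0.        ,  0.        ,  1.        ]])}
scene lid_center 0.82 [246. 384.] [0.5475 0.1493 0.213 ]
scene lid_pivot 0.75 [270. 315.] [0.6934 0.0812 0.213 ]
scene shield 0.73 [282. 271.] [ 0.6596 -0.09    0.    ]
scene shield_mouth 0.7 [241. 264.] [ 0.6691 -0.089   0.16  ]
scene well_jar 0.56 [241. 266.] [ 0.6144 -0.1431  0.075 ]
scene jar_a 0.87 [198. 223.] [ 0.5293 -0.3954  0.    ]
scene jar_a 0.69 [219. 214.] [ 0.6014 -0.3579  0.    ]
scene jar_b 0.87 [198. 223.] [ 0.5293 -0.3954  0.    ]
scene jar_b 0.69 [219. 214.] [ 0.6014 -0.3579  0.    ]
scene cup_tray 0.75 [383. 453.] [0.604  0.3959 0.    ]
```

View pics/top1.png

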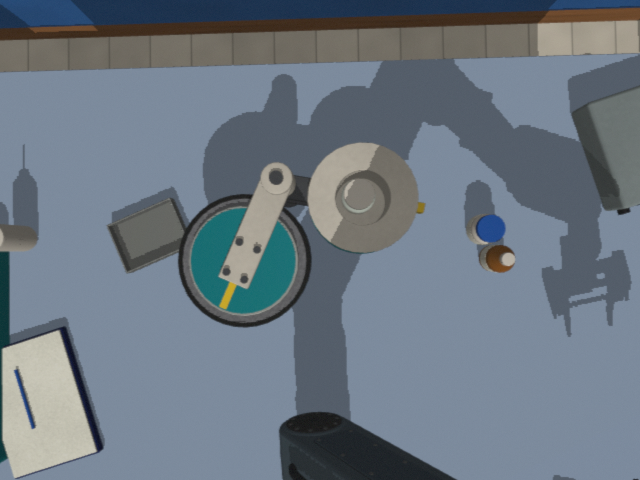

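View pics/scene1.png

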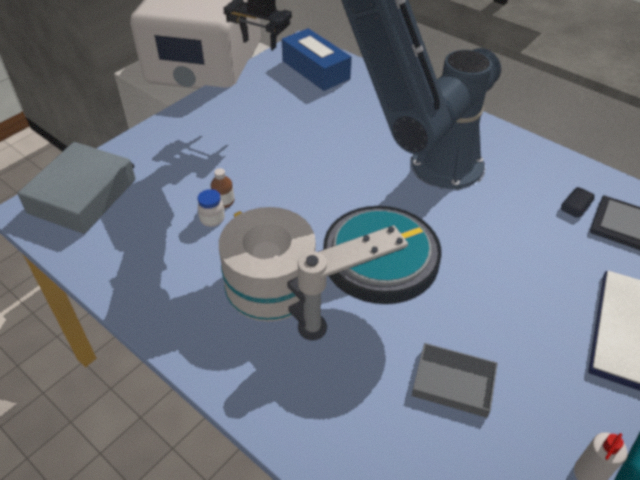

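The top view shows the lid centred near (262,240), the hub at (179,277), the shield at (196,361) and the tray at (238,151). The networks agree with it, and the pivot-to-centre and pivot-to-shield distances both come out at about 166 mm. The lid is at about 1.83 rad. I'll lift and travel over to its far +y side.

```bash
python3 -m jog '[{"tz":-5,"jaw":0},{"tz":-5,"jaw":0},{"tx":3.2,"ty":-3.7},{"tx":3.2,"ty":-3.7},{"tx":3.2,"ty":-3.7},{"tx":3.2,"ty":-3.7},{"tx":3.2,"ty":-3.7},{"tx":3.2,"ty":-3.7}]'
python3 -m jog '[{"tx":3.2,"ty":-3.7},{"tx":3.2,"ty":-3.7},{"tx":3.2,"ty":-3.7},{"tx":3.2,"ty":-3.7},{"tx":3.2,"ty":-3.7},{"tx":3.2,"ty":-3.7},{"tx":3.2,"ty":-3.7},{"tx":3.2,"ty":-3.7}]'
python3 -m jog '[{"tx":3.2,"ty":-3.7},{"tx":3.2,"ty":-3.7},{"tx":3.2,"ty":-3.7},{"tx":3.2,"ty":-3.7},{"tx":3.2,"ty":-3.7},{"tx":3.2,"ty":-3.7}]'
python3 -m jog '[{"roll":-0.14},{"roll":-0.14},{"roll":-0.14},{"roll":-0.14},{"roll":-0.14},{"roll":-0.14},{"roll":-0.06},{}]'
python3 - <<'E'
from h import *
s=read_state();print(s["time_s"],s["position"],np.array(s["tcp_rot"]).round(3),s["joint_positions"],s["force"],s["opening"])
P=[];
for n in("top","scene"):
    c=capture(n);save(c,n+"2.png")
    for t,z in(("lid_center",.213),("lid_pivot",.213),("shield_mouth",.16)):
        for d in landmark_of(n,t)[:2]: print(n,t,round(d["p"],2),np.round(d["point"]),at(c,d["point"],z).round(4))
E
```

```text
0.9 [ 0.14239695 -0.60855151  0.2415627 ] [[ 0.974  0.228  0.   ]
 [ 0.228 -0.974 -0.   ]
 [ 0.     0.    -1.   ]] [-8.70609201e+01  3.02224204e+01  8.20872214e+01  1.44702090e-03
  6.76879934e+01 -1.02284619e+01] [ 0.23432354  0.991134   -0.25618464] 1.0010870351264352
top lid_center 0.76 [262. 242.] [0.5402 0.1472 0.213 ]
top lid_pivot 0.9 [180. 277.] [0.6937 0.0783 0.213 ]
top lid_pivot 0.57 [231. 481.] [ 0.5903 -0.2998  0.213 ]
top shield_mouth 0.96 [195. 361.] [ 0.6689 -0.0831  0.16  ]
scene lid_center 0.83 [244. 383.] [0.5439 0.1442 0.213 ]
scene lid_center 0.4 [383. 455.] [0.7273 0.4375 0.213 ]
scene lid_pivot 0.57 [267. 314.] [0.6867 0.075  0.213 ]
scene shield_mouth 0.75 [243. 266.] [ 0.6711 -0.0824  0.16  ]$[0]: bad value
$[0]: bad value
$[0]: bad value
$[0]: bad value
```

```bash
python3 -m jog '[{"tx":0,"ty":0,"tz":-5,"roll":0,"jaw":0}]'; python3 -m jog '[{"tz":-5,"jaw":0.0}]'; python3 -m jog --help
```

```text
time_s: 1.4
position: [0.142, -0.604, 0.2848]
tcp_rot: [[0.974, 0.228, -0.001], [0.228, -0.974, 0.017], [0.003, -0.017, -1.0]]
force: [-0.3, -0.6, -0.7]
opening: 0.964
grasp_force: 0.0$[0]: bad value
invalid input: not JSON, or not a number
```

All five keys are required in every row.

```bash
python3 -m jog '[{"tx":0,"ty":0,"tz":-5,"roll":0,"jaw":0},{"tx":3.2,"ty":-3.7,"tz":0,"roll":0,"jaw":0},{"tx":3.2,"ty":-3.7,"tz":0,"roll":0,"jaw":0},{"tx":3.2,"ty":-3.7,"tz":0,"roll":0,"jaw":0},{"tx":3.2,"ty":-3.7,"tz":0,"roll":0,"jaw":0},{"tx":3.2,"ty":-3.7,"tz":0,"roll":0,"jaw":0},{"tx":3.2,"ty":-3.7,"tz":0,"roll":0,"jaw":0},{"tx":3.2,"ty":-3.7,"tz":0,"roll":0,"jaw":0}]'
python3 -m jog '[{"tx":3.2,"ty":-3.7,"tz":0,"roll":0,"jaw":0},{"tx":3.2,"ty":-3.7,"tz":0,"roll":0,"jaw":0},{"tx":3.2,"ty":-3.7,"tz":0,"roll":0,"jaw":0},{"tx":3.2,"ty":-3.7,"tz":0,"roll":0,"jaw":0},{"tx":3.2,"ty":-3.7,"tz":0,"roll":0,"jaw":0},{"tx":3.2,"ty":-3.7,"tz":0,"roll":0,"jaw":0},{"tx":3.2,"ty":-3.7,"tz":0,"roll":0,"jaw":0},{"tx":3.2,"ty":-3.7,"tz":0,"roll":0,"jaw":0}]'
python3 -m jog '[{"tx":3.2,"ty":-3.7,"tz":0,"roll":0,"jaw":0},{"tx":3.2,"ty":-3.7,"tz":0,"roll":0,"jaw":0},{"tx":3.2,"ty":-3.7,"tz":0,"roll":0,"jaw":0},{"tx":3.2,"ty":-3.7,"tz":0,"roll":0,"jaw":0},{"tx":3.2,"ty":-3.7,"tz":0,"roll":0,"jaw":0},{"tx":3.2,"ty":-3.7,"tz":0,"roll":0,"jaw":0}]'
python3 -m jog '[{"tx":0,"ty":0,"tz":0,"roll":-0.14,"jaw":0},{"tx":0,"ty":0,"tz":0,"roll":-0.14,"jaw":0},{"tx":0,"ty":0,"tz":0,"roll":-0.14,"jaw":0},{"tx":0,"ty":0,"tz":0,"roll":-0.14,"jaw":0},{"tx":0,"ty":0,"tz":0,"roll":-0.14,"jaw":0},{"tx":0,"ty":0,"tz":0,"roll":-0.14,"jaw":0},{"tx":0,"ty":0,"tz":0,"roll":-0.06,"jaw":0},{"tx":0,"ty":0,"tz":0,"roll":0,"jaw":0}]'
python3 - <<'E'
from h import *
s=read_state();print(s["time_s"],s["position"],np.array(s["tcp_rot"]).round(3),s["joint_positions"],s["force"],s["opening"])
for n in("top","scene","wrist"):
    c=capture(n);save(c,n+"2.png")
    for t,z in(("lid_center",.213),("lid_pivot",.213),("shield_mouth",.16)):
        if n!="wrist":
          for d in landmark_of(n,t)[:2]: print(n,t,round(d["p"],2),np.round(d["point"]),at(c,d["point"],z).round(4))
E
```

```text
time_s: 2.2
position: [0.302, -0.3035, 0.3418]
tcp_rot: [[0.974, 0.227, 0.001], [0.227, -0.974, -0.001], [0.001, 0.001, -1.0]]
force: [1.1, -0.4, 0.0]
opening: 0.265
grasp_force: 0.0
time_s: 3.0
position: [0.484, 0.0433, 0.3419]
tcp_rot: [[0.974, 0.228, 0.001], [0.228, -0.974, -0.0], [0.001, 0.001, -1.0]]
force: [0.6, -0.6, 0.8]
opening: 0.008
grasp_force: 0.0
time_s: 3.6
position: [0.6203, 0.3031, 0.3415]
tcp_rot: [[0.974, 0.228, 0.0], [0.228, -0.974, -0.0], [0.0, 0.0, -1.0]]
force: [1.1, -0.5, -0.0]
opening: 0.008
grasp_force: 0.0
time_s: 4.4
position: [0.6196, 0.3011, 0.3414]
tcp_rot: [[0.427, 0.904, -0.0], [0.904, -0.427, -0.0], [-0.0, -0.0, -1.0]]
force: [-0.6, -0.0, 1.1]
opening: 0.006
grasp_force: 0.0
4.4 [0.61963966 0.30109443 0.34139745] [[ 0.427  0.904 -0.   ]
 [ 0.904 -0.427 -0.   ]
 [-0.    -0.    -1.   ]] [1.66437916e+01 3.08087601e+01 6.47283569e+01 4.24816890e-04
 8.44833348e+01 4.19178137e+01] [-0.63795936 -0.02066569  1.14976137] 0.006131191751484515
top lid_center 0.84 [264. 241.] [0.5371 0.1484 0.213 ]
top lid_center 0.3 [198. 356.] [ 0.6565 -0.0697  0.213 ]
top lid_pivot 0.65 [179. 276.] [0.696  0.0794 0.213 ]
top shield_mouth 0.56 [194. 366.] [ 0.6693 -0.0924  0.16  ]
scene lid_center 0.7 [245. 384.] [0.5439 0.1474 0.213 ]
scene shield_mouth 0.86 [239. 265.] [ 0.6628 -0.0925  0.16  ]
```

View pics/top2.png

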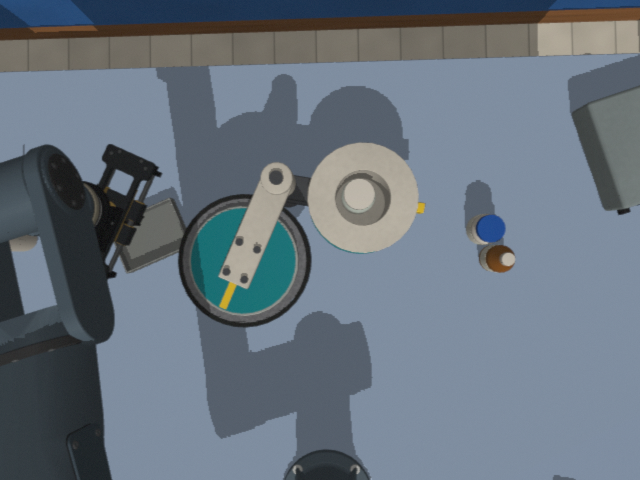

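```bash
cat >> h.py <<'E'
def teal(c,z=.213):
    hsv=cv2.cvtColor(c["img"],cv2.COLOR_RGB2HSV)
    m=cv2.inRange(hsv,(84,140,60),(98,255,255))
    m=cv2.morphologyEx(m,cv2.MORPH_OPEN,np.ones((5,5)))
    m[:, :130]=0
    cs,_=cv2.findContours(m,cv2.RETR_EXTERNAL,cv2.CHAIN_APPROX_NONE)
    cs=[k for k in cs if cv2.contourArea(k)>400]
    h=cv2.convexHull(np.vstack(cs))[:,0].astype(float)
    w=np.array([at(c,(v,u),z)[:2] for u,v in h])
    (x,y),r=cv2.minEnclosingCircle((w*1e3).astype(np.float32))
    A=np.c_[2*w,np.ones(len(w))];s=np.linalg.lstsq(A,(w**2).sum(1),rcond=None)[0]
    return (x/1e3,y/1e3,r/1e3),(s[0],s[1],np.sqrt(s[2]+s[0]**2+s[1]**2))
E
python3 - <<'E'
from h import *
for n in("top","scene"):
    c=capture(n)
    print(n,teal(c))
    g=cv2.cvtColor(c["img"],cv2.COLOR_RGB2GRAY)
    if n=="top":
        for (a,b,z) in((45,70,0.16),(9,22,.238)):
            H=cv2.HoughCircles(g,cv2.HOUGH_GRADIENT,1,20,param1=100,param2=20,minRadius=a,maxRadius=b)
            for u,v,r in H[0][:6]: print(z,u,v,r,at(c,(v,u),z).round(4))
    d=trace(n,"lid")[:1]
    for k in d: print(k["p"],k["bbox"])
E
```

```text
top ((0.5439902954101562, 0.14560012817382811, 0.09802477264404297), (np.float64(0.5438832595609341), np.float64(0.14543984200995347), np.float64(0.09761634404276846)))
0.16 243.5 260.5 66.1 [0.5421 0.1534 0.16  ]
0.16 363.5 197.5 55.6 [ 0.663  -0.0871  0.16  ]
0.238 356.5 191.5 20.3 [ 0.6661 -0.0697  0.238 ]
0.238 489.5 227.5 14.4 [ 0.5963 -0.3073  0.238 ]
0.238 500.5 257.5 14.7 [ 0.5421 -0.3256  0.238 ]
0.238 275.5 178.5 15.6 [0.6929 0.0778 0.238 ]
0.63 [176.9, 161.5, 137.1, 168.4]
scene ((0.5437567138671875, 0.14228736877441406, 0.09685596466064453), (np.float64(0.5443484677679769), np.float64(0.14183689633992802), np.float64(0.09566338331813122)))
0.65 [298.2, 209.1, 139.7, 97.0]
```

```bash
python3 -m jog '[{"tx":0,"ty":0,"tz":3.6,"roll":0,"jaw":0},{"tx":0,"ty":0,"tz":3.6,"roll":0,"jaw":0},{"tx":0,"ty":0,"tz":3.6,"roll":0,"jaw":0},{"tx":0,"ty":0,"tz":3.5,"roll":0,"jaw":0},{"tx":-1,"ty":-0.2,"tz":0,"roll":-0.02,"jaw":0},{"tx":-0.8,"ty":0,"tz":0,"roll":0,"jaw":0},{"tx":-0.6,"ty":0,"tz":0,"roll":0,"jaw":0},{"tx":0,"ty":0,"tz":0,"roll":0,"jaw":0}]'
python3 - <<'E'
from h import *
c=capture("wrist");save(c,"w3.png")
# lid model
def sim(I,prof):
    th=0;om=0;x=-.003;b=0;out=[]  # x tool angle-offset*0.165 ; static band
    s=0;dt=.001;F=0
    t=0;X=-0.003
    for a in prof:
        mx=0;mn=99
        for k in range(100):
            X+=.165*a/100; pen=X-s
            v=.165*a/.1-.165*om
            F=max(0,600*pen+20*v) if pen>0 else 0
            tq=.165*F-1.3*om; fr=.05
            if om==0 and abs(tq)<fr: acc=0
            else: acc=(tq-fr*np.sign(om if om else tq))/I
            om=max(0,om+acc*dt); th+=om*dt; s=.165*th; mx=max(mx,F);mn=min(mn,F)
        out.append((round(th,3),round(om,2),round(F,1)))
    return out
prof=[.006]*5+[.008,.01,.012,.014,.016,.018,.02,.022,.024]+[.025]*40+[.02,.018,.016,.014,.012,.01,.008]+[.006]*12
for I in(.5,.66,.83):
    o=sim(I,prof);print(I,sum(prof),o[::3])
E
```

```text
time_s: 5.85
position: [0.609, 0.2794, 0.2014]
tcp_rot: [[0.41, 0.912, 0.004], [0.912, -0.41, 0.001], [0.003, 0.003, -1.0]]
force: [0.2, -0.4, -0.4]
opening: 0.006
grasp_force: 0.0
0.5 1.344 [(0.0, 0, 0), (np.float64(0.0), np.float64(0.01), np.float64(0.7)), (np.float64(0.012), np.float64(0.08), np.float64(1.9)), (np.float64(0.05), np.float64(0.16), np.float64(2.2)), (np.float64(0.107), np.float64(0.22), np.float64(2.5)), (np.float64(0.18), np.float64(0.26), np.float64(2.6)), (np.float64(0.259), np.float64(0.26), np.float64(2.2)), (np.float64(0.334), np.float64(0.25), np.float64(2.2)), (np.float64(0.408), np.float64(0.25), np.float64(2.3)), (np.float64(0.483), np.float64(0.25), np.float64(2.3)), (np.float64(0.558), np.float64(0.25), np.float64(2.3)), (np.float64(0.633), np.float64(0.25), np.float64(2.3)), (np.float64(0.708), np.float64(0.25), np.float64(2.3)), (np.float64(0.783), np.float64(0.25), np.float64(2.3)), (np.float64(0.858), np.float64(0.25), np.float64(2.3)), (np.float64(0.933), np.float64(0.25), np.float64(2.3)), (np.float64(1.008), np.float64(0.25), np.float64(2.3)), (np
[... 2428 characters left out ...]
), (np.float64(0.709), np.float64(0.25), np.float64(2.2)), (np.float64(0.783), np.float64(0.25), np.float64(2.3)), (np.float64(0.858), np.float64(0.25), np.float64(2.3)), (np.float64(0.933), np.float64(0.25), np.float64(2.3)), (np.float64(1.008), np.float64(0.25), np.float64(2.3)), (np.float64(1.083), np.float64(0.25), np.float64(2.3)), (np.float64(1.158), np.float64(0.24), np.float64(1.7)), (np.float64(1.221), np.float64(0.17), np.float64(0.1)), (np.float64(1.26), np.float64(0.09), 0), (np.float64(1.28), np.float64(0.04), 0), (np.float64(1.289), np.float64(0.01), np.float64(0.3)), (np.float64(1.295), np.float64(0.04), np.float64(1.3)), (np.float64(1.313), np.float64(0.07), np.float64(1.3))]
```

View pics/w3.png

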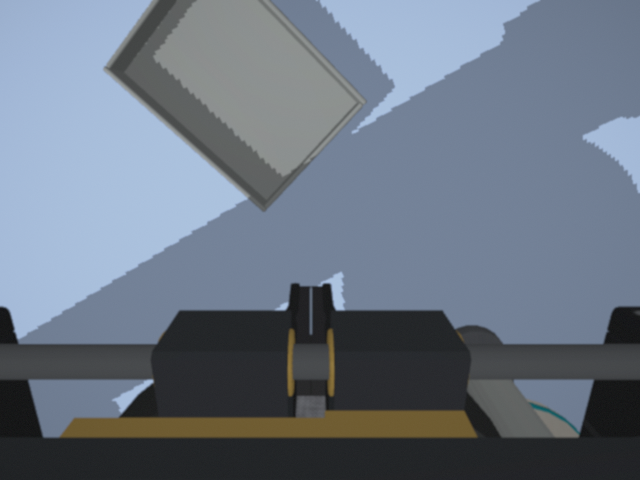

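The wrist view shows only the tray (around 265,120) beyond the closed fingers (around 312,310). The lid is hidden behind the fingers, and nothing is in the way. I'll creep to contact.

```bash
python3 -m jog '[{"tx":-0.3,"ty":0,"tz":0,"roll":0,"jaw":0},{"tx":-0.3,"ty":0,"tz":0,"roll":0,"jaw":0},{"tx":-0.1,"ty":0,"tz":0,"roll":0,"jaw":0},{"tx":-0.1,"ty":0,"tz":0,"roll":0,"jaw":0},{"tx":-0.1,"ty":0,"tz":0,"roll":0,"jaw":0},{"tx":-0.1,"ty":0,"tz":0,"roll":0,"jaw":0}]'
python3 -m jog '[{"tx":-0.1,"ty":0,"tz":0,"roll":0,"jaw":0},{"tx":-0.1,"ty":0,"tz":0,"roll":0,"jaw":0}]'
python3 -m jog '[{"tx":-0.1,"ty":0,"tz":0,"roll":0,"jaw":0},{"tx":-0.1,"ty":0,"tz":0,"roll":0,"jaw":0}]'
```

```text
time_s: 6.5
position: [0.6038, 0.271, 0.1985]
tcp_rot: [[0.409, 0.913, -0.0], [0.913, -0.409, -0.0], [-0.0, -0.0, -1.0]]
force: [0.0, 0.2, -0.0]
opening: 0.004
grasp_force: 0.0
time_s: 6.7
position: [0.603, 0.2691, 0.1985]
tcp_rot: [[0.409, 0.913, -0.0], [0.913, -0.409, -0.0], [-0.0, -0.0, -1.0]]
force: [-0.5, -0.1, -0.9]
opening: 0.002
grasp_force: 0.0
time_s: 6.9
position: [0.6022, 0.2675, 0.1985]
tcp_rot: [[0.409, 0.913, 0.0], [0.913, -0.409, 0.0], [0.0, -0.0, -1.0]]
force: [0.2, 0.6, 0.1]
opening: 0.007
grasp_force: 0.4
```

```bash
for i in 1; do python3 -m jog '[{"tx":-0.1,"ty":0,"tz":0,"roll":0,"jaw":0},{"tx":-0.1,"ty":0,"tz":0,"roll":0,"jaw":0}]'; python3 -m jog '[{"tx":-0.1,"ty":0,"tz":0,"roll":0,"jaw":0},{"tx":-0.1,"ty":0,"tz":0,"roll":0,"jaw":0}]'; done
```

```text
time_s: 7.1
position: [0.6012, 0.2659, 0.1985]
tcp_rot: [[0.409, 0.913, -0.0], [0.913, -0.409, 0.001], [0.001, -0.001, -1.0]]
force: [-0.7, 1.8, -0.7]
opening: 0.001
grasp_force: 0.8
time_s: 7.3
position: [0.6002, 0.2642, 0.1985]
tcp_rot: [[0.409, 0.913, -0.001], [0.913, -0.409, 0.001], [0.001, -0.001, -1.0]]
force: [-0.5, 3.1, -0.1]
opening: 0.002
grasp_force: 1.2
```

```bash
python3 -m jog '[{"tx":-0.2,"ty":-0.156,"tz":0,"roll":-0.012,"jaw":0},{"tx":-0.25,"ty":-0.195,"tz":0,"roll":-0.015,"jaw":0},{"tx":-0.3,"ty":-0.234,"tz":0,"roll":-0.018,"jaw":0},{"tx":-0.35,"ty":-0.272,"tz":0,"roll":-0.021,"jaw":0}]'; python3 -m jog '[{"tx":-0.4,"ty":-0.31,"tz":0,"roll":-0.024,"jaw":0},{"tx":-0.45,"ty":-0.349,"tz":0,"roll":-0.027,"jaw":0}]'
cat > st.py <<'E'
from h import *
s=read_state();R=np.array(s["tcp_rot"]);p=np.array(s["position"])
C=p[:2]-np.array([.693,.078])
print("t",s["time_s"],"Ftool",(R.T@np.array(s["force"])).round(2),"yaw",np.degrees(np.arctan2(R[1,0],R[0,0])).round(2),"rel pivot in tool",(R[:2,:2].T@C).round(4),"theta_tool",round(np.radians(170)-np.arctan2(R[1,0],R[0,0]),3),"z",p[2])
E
python3 st.py
```

```text
time_s: 7.7
position: [0.5891, 0.2568, 0.1987]
tcp_rot: [[0.346, 0.938, 0.002], [0.938, -0.346, 0.0], [0.001, 0.002, -1.0]]
force: [2.7, 3.7, -3.4]
opening: 0.005
grasp_force: 1.7
time_s: 7.9
position: [0.5788, 0.2508, 0.1986]
tcp_rot: [[0.297, 0.955, -0.0], [0.955, -0.297, -0.0], [-0.0, -0.0, -1.0]]
force: [1.3, 3.1, -1.1]
opening: 0.006
grasp_force: 1.4
t 7.9 Ftool [3.29 0.29 1.06] yaw 72.7 rel pivot in tool [ 0.131  -0.1604] theta_tool 1.698 z 0.1986446296141688
```

```bash
python3 -m jog '[{"tx":-0.48,"ty":-0.37,"tz":0,"roll":-0.029,"jaw":0},{"tx":-0.5,"ty":-0.385,"tz":0,"roll":-0.03,"jaw":0},{"tx":-0.5,"ty":-0.385,"tz":0,"roll":-0.03,"jaw":0},{"tx":-0.5,"ty":-0.385,"tz":0,"roll":-0.03,"jaw":0}]'; python3 st.py
```

```text
time_s: 8.3
position: [0.5578, 0.2354, 0.1986]
tcp_rot: [[0.182, 0.983, -0.003], [0.983, -0.182, -0.0], [-0.001, -0.003, -1.0]]
force: [-0.0, 2.0, -0.1]
opening: 0.007
grasp_force: 1.2
t 8.3 Ftool [ 1.93 -0.38  0.08] yaw 79.53 rel pivot in tool [ 0.1303 -0.1616] theta_tool 1.579 z 0.19859953415423298
```

```bash
python3 -m jog '[{"tx":-0.5,"ty":-0.385,"tz":0,"roll":-0.03,"jaw":0},{"tx":-0.5,"ty":-0.385,"tz":0,"roll":-0.03,"jaw":0},{"tx":-0.5,"ty":-0.385,"tz":0,"roll":-0.03,"jaw":0},{"tx":-0.5,"ty":-0.385,"tz":0,"roll":-0.03,"jaw":0}]'; python3 st.py
```

```text
time_s: 8.7
position: [0.5399, 0.2178, 0.1986]
tcp_rot: [[0.063, 0.998, -0.003], [0.998, -0.063, -0.0], [-0.0, -0.003, -1.0]]
force: [-0.3, 1.6, -0.8]
opening: 0.009
grasp_force: 1.3
t 8.7 Ftool [ 1.62 -0.38  0.84] yaw 86.41 rel pivot in tool [ 0.13   -0.1616] theta_tool 1.459 z 0.1985992158498935
```

```bash
python3 -m jog '[{"tx":-0.6,"ty":-0.41,"tz":0,"roll":-0.032,"jaw":0},{"tx":-0.58,"ty":-0.43,"tz":0,"roll":-0.034,"jaw":0},{"tx":-0.57,"ty":-0.43,"tz":0,"roll":-0.034,"jaw":0},{"tx":-0.57,"ty":-0.43,"tz":0,"roll":-0.034,"jaw":0}]'; python3 st.py
```

```text
time_s: 9.1
position: [0.5225, 0.1951, 0.1986]
tcp_rot: [[-0.071, 0.997, -0.003], [0.997, 0.071, 0.0], [0.0, -0.003, -1.0]]
force: [-0.4, 3.3, -0.6]
opening: 0.009
grasp_force: 1.5
t 9.1 Ftool [ 3.31 -0.15  0.6 ] yaw 94.09 rel pivot in tool [ 0.1289 -0.1618] theta_tool 1.325 z 0.19861206670590686
```

```bash
python3 -m jog '[{"tx":-0.57,"ty":-0.43,"tz":0,"roll":-0.034,"jaw":0},{"tx":-0.57,"ty":-0.43,"tz":0,"roll":-0.034,"jaw":0},{"tx":-0.57,"ty":-0.43,"tz":0,"roll":-0.034,"jaw":0}]'; python3 st.py
```

```text
time_s: 9.4
position: [0.5108, 0.1766, 0.1986]
tcp_rot: [[-0.173, 0.985, -0.004], [0.985, 0.173, -0.0], [0.001, -0.004, -1.0]]
force: [-0.6, 3.0, -0.1]
opening: 0.003
grasp_force: 1.3
t 9.4 Ftool [ 3.1  -0.05  0.08] yaw 99.94 rel pivot in tool [ 0.1286 -0.1624] theta_tool 1.223 z 0.19858267338845748
```

```bash
python3 -m jog '[{"tx":-0.57,"ty":-0.43,"tz":0,"roll":-0.034,"jaw":0},{"tx":-0.57,"ty":-0.43,"tz":0,"roll":-0.034,"jaw":0},{"tx":-0.57,"ty":-0.43,"tz":0,"roll":-0.034,"jaw":0},{"tx":-0.57,"ty":-0.43,"tz":0,"roll":-0.034,"jaw":0}]'; python3 st.py
```

```text
time_s: 9.8
position: [0.4991, 0.1507, 0.1986]
tcp_rot: [[-0.304, 0.953, -0.004], [0.953, 0.304, 0.0], [0.001, -0.004, -1.0]]
force: [-0.2, 2.8, -0.2]
opening: 0.006
grasp_force: 1.4
t 9.8 Ftool [2.74 0.69 0.23] yaw 107.72 rel pivot in tool [ 0.1283 -0.1626] theta_tool 1.087 z 0.19858490688022967
```

```bash
python3 -m jog '[{"tx":-0.57,"ty":-0.43,"tz":0,"roll":-0.034,"jaw":0},{"tx":-0.57,"ty":-0.43,"tz":0,"roll":-0.034,"jaw":0},{"tx":-0.57,"ty":-0.43,"tz":0,"roll":-0.034,"jaw":0},{"tx":-0.57,"ty":-0.43,"tz":0,"roll":-0.034,"jaw":0}]'; python3 st.py
```

```text
time_s: 10.2
position: [0.4907, 0.1233, 0.1986]
tcp_rot: [[-0.431, 0.902, -0.005], [0.902, 0.431, 0.0], [0.002, -0.004, -1.0]]
force: [-1.4, 2.7, 0.6]
opening: 0.01
grasp_force: 1.3
t 10.2 Ftool [ 3.07 -0.07 -0.56] yaw 115.52 rel pivot in tool [ 0.1281 -0.163 ] theta_tool 0.951 z 0.19856728428786524
```

```bash
python3 -m jog '[{"tx":-0.57,"ty":-0.43,"tz":0,"roll":-0.034,"jaw":0},{"tx":-0.57,"ty":-0.43,"tz":0,"roll":-0.034,"jaw":0},{"tx":-0.57,"ty":-0.43,"tz":0,"roll":-0.034,"jaw":0},{"tx":-0.57,"ty":-0.43,"tz":0,"roll":-0.034,"jaw":0}]'; python3 st.py
```

```text
time_s: 10.6
position: [0.4862, 0.0952, 0.1986]
tcp_rot: [[-0.549, 0.836, -0.005], [0.836, 0.549, 0.0], [0.003, -0.004, -1.0]]
force: [0.1, 2.5, 1.2]
opening: 0.004
grasp_force: 1.3
t 10.6 Ftool [ 2.05  1.45 -1.16] yaw 123.32 rel pivot in tool [ 0.128  -0.1633] theta_tool 0.815 z 0.19857300049959017
```

```bash
python3 -m jog '[{"tx":-0.57,"ty":-0.43,"tz":0,"roll":-0.034,"jaw":0},{"tx":-0.57,"ty":-0.43,"tz":0,"roll":-0.034,"jaw":0},{"tx":-0.57,"ty":-0.43,"tz":0,"roll":-0.034,"jaw":0},{"tx":-0.57,"ty":-0.43,"tz":0,"roll":-0.034,"jaw":0}]'; python3 st.py
```

```text
time_s: 11.0
position: [0.4856, 0.0668, 0.1986]
tcp_rot: [[-0.658, 0.753, -0.005], [0.753, 0.658, 0.0], [0.004, -0.004, -1.0]]
force: [-0.9, 2.3, 1.8]
opening: 0.005
grasp_force: 1.2
t 11.0 Ftool [ 2.39  0.82 -1.79] yaw 131.12 rel pivot in tool [ 0.1279 -0.1636] theta_tool 0.679 z 0.1985810132933071
```

```bash
python3 -m jog '[{"tx":-0.57,"ty":-0.43,"tz":0,"roll":-0.034,"jaw":0},{"tx":-0.55,"ty":-0.42,"tz":0,"roll":-0.033,"jaw":0},{"tx":-0.5,"ty":-0.38,"tz":0,"roll":-0.03,"jaw":0},{"tx":-0.47,"ty":-0.35,"tz":0,"roll":-0.028,"jaw":0}]'; python3 st.py
```

```text
time_s: 11.4
position: [0.4881, 0.0404, 0.1985]
tcp_rot: [[-0.746, 0.665, -0.007], [0.665, 0.746, -0.0], [0.005, -0.005, -1.0]]
force: [-0.9, 0.5, 0.6]
opening: 0.004
grasp_force: 1.0
t 11.4 Ftool [ 1.05 -0.23 -0.58] yaw 138.28 rel pivot in tool [ 0.1279 -0.1643] theta_tool 0.554 z 0.19846378310699736
```

```bash
python3 -m jog '[{"tx":-0.41,"ty":-0.32,"tz":0,"roll":-0.025,"jaw":0},{"tx":-0.36,"ty":-0.28,"tz":0,"roll":-0.022,"jaw":0},{"tx":-0.33,"ty":-0.26,"tz":0,"roll":-0.02,"jaw":0},{"tx":-0.3,"ty":-0.23,"tz":0,"roll":-0.018,"jaw":0},{"tx":-0.25,"ty":-0.19,"tz":0,"roll":-0.015,"jaw":0},{"tx":-0.25,"ty":-0.19,"tz":0,"roll":-0.015,"jaw":0},{"tx":-0.25,"ty":-0.19,"tz":0,"roll":-0.015,"jaw":0},{"tx":-0.25,"ty":-0.19,"tz":0,"roll":-0.015,"jaw":0}]'; python3 st.py
python3 -m jog '[{"tx":-0.25,"ty":-0.19,"tz":0,"roll":-0.015,"jaw":0},{"tx":-0.25,"ty":-0.19,"tz":0,"roll":-0.015,"jaw":0},{"tx":-0.25,"ty":-0.19,"tz":0,"roll":-0.015,"jaw":0},{"tx":-0.25,"ty":-0.19,"tz":0,"roll":-0.015,"jaw":0},{"tx":-0.17,"ty":-0.13,"tz":0,"roll":-0.01,"jaw":0},{"tx":-0.1,"ty":-0.08,"tz":0,"roll":-0.006,"jaw":0},{"tx":0,"ty":0,"tz":0,"roll":0,"jaw":0},{"tx":0,"ty":0,"tz":0,"roll":0,"jaw":0}]'; python3 st.py
python3 - <<'E'
from h import *
c=capture("top");save(c,"top4.png")
for t,z in(("lid_center",.213),("lid_pivot",.213),("shield_mouth",.16)):
    for d in landmark_of("top",t)[:2]: print(t,round(d["p"],2),np.round(d["point"]),at(c,d["point"],z).round(4))
print(teal(c))
E
```

```text
time_s: 12.2
position: [0.4983, 0.0114, 0.1984]
tcp_rot: [[-0.834, 0.552, -0.001], [0.552, 0.834, 0.0], [0.001, -0.001, -1.0]]
force: [-2.9, 0.6, -0.2]
opening: 0.008
grasp_force: 1.4
t 12.2 Ftool [ 2.74 -1.11  0.17] yaw 146.51 rel pivot in tool [ 0.1256 -0.163 ] theta_tool 0.41 z 0.1983519236952228
time_s: 13.0
position: [0.5061, -0.0036, 0.1991]
tcp_rot: [[-0.873, 0.488, 0.004], [0.488, 0.873, -0.0], [-0.004, 0.002, -1.0]]
force: [-0.3, 0.3, -0.2]
opening: 0.009
grasp_force: 0.0
t 13.0 Ftool [0.45 0.14 0.18] yaw 150.78 rel pivot in tool [ 0.1232 -0.1625] theta_tool 0.336 z 0.19910981669731073
lid_center 0.89 [220. 359.] [ 0.6152 -0.0746  0.213 ]
lid_pivot 0.62 [179. 279.] [0.6954 0.0747 0.213 ]
((0.62463232421875, -0.07212254333496093, 0.09802070617675782), (np.float64(0.6245098114289019), np.float64(-0.07239370236451859), np.float64(0.09748652588934596)))
```

View pics/top4.png

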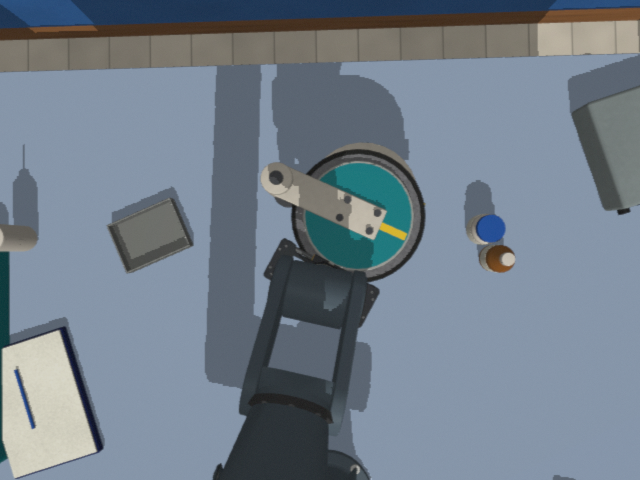

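The picture shows the lid centred near (216,358), clear of the fingers and largely over the pot, with about 0.25 rad to go. A slow push follows.

```bash
python3 -m jog '[{"tx":-0.1,"ty":-0.08,"tz":0,"roll":-0.006,"jaw":0},{"tx":-0.1,"ty":-0.08,"tz":0,"roll":-0.006,"jaw":0},{"tx":-0.13,"ty":-0.1,"tz":0,"roll":-0.008,"jaw":0},{"tx":-0.17,"ty":-0.13,"tz":0,"roll":-0.01,"jaw":0},{"tx":-0.17,"ty":-0.13,"tz":0,"roll":-0.01,"jaw":0},{"tx":-0.17,"ty":-0.13,"tz":0,"roll":-0.01,"jaw":0},{"tx":-0.17,"ty":-0.13,"tz":0,"roll":-0.01,"jaw":0},{"tx":-0.17,"ty":-0.13,"tz":0,"roll":-0.01,"jaw":0}]'; python3 st.py
python3 -m jog '[{"tx":-0.17,"ty":-0.13,"tz":0,"roll":-0.01,"jaw":0},{"tx":-0.17,"ty":-0.13,"tz":0,"roll":-0.01,"jaw":0},{"tx":-0.17,"ty":-0.13,"tz":0,"roll":-0.01,"jaw":0},{"tx":-0.17,"ty":-0.13,"tz":0,"roll":-0.01,"jaw":0},{"tx":-0.17,"ty":-0.13,"tz":0,"roll":-0.01,"jaw":0},{"tx":-0.17,"ty":-0.13,"tz":0,"roll":-0.01,"jaw":0},{"tx":-0.17,"ty":-0.13,"tz":0,"roll":-0.01,"jaw":0},{"tx":-0.17,"ty":-0.13,"tz":0,"roll":-0.01,"jaw":0}]'; python3 st.py
python3 -m jog '[{"tx":-0.1,"ty":-0.08,"tz":0,"roll":-0.006,"jaw":0},{"tx":0,"ty":0,"tz":0,"roll":0,"jaw":0},{"tx":0,"ty":0,"tz":0,"roll":0,"jaw":0},{"tx":0,"ty":0,"tz":0,"roll":0,"jaw":0},{"tx":0,"ty":0,"tz":0,"roll":0,"jaw":0},{"tx":0,"ty":0,"tz":0,"roll":0,"jaw":0}]'; python3 st.py
cat > look.py <<'E'
from h import *
P=np.array([.693,.078])
for n in("top","scene"):
    c=capture(n);save(c,n+"5.png")
    for f in teal(c):
        v=np.array(f[:2])-P;print(n,np.round(f,4),"dist",np.hypot(*v).round(4),"phi",(np.degrees(np.arctan2(v[1],v[0]))%360).round(2))
E
python3 look.py
```

```text
time_s: 14.0
position: [0.5103, -0.0167, 0.1984]
tcp_rot: [[-0.905, 0.425, -0.001], [0.425, 0.905, 0.001], [0.001, 0.0, -1.0]]
force: [-1.7, 2.0, -0.2]
opening: 0.005
grasp_force: 0.8
t 14.0 Ftool [2.38 1.09 0.17] yaw 154.84 rel pivot in tool [ 0.1251 -0.1634] theta_tool 0.265 z 0.1983719533455486
time_s: 14.8
position: [0.5192, -0.0319, 0.1985]
tcp_rot: [[-0.936, 0.351, -0.0], [0.351, 0.936, 0.0], [0.0, 0.0, -1.0]]
force: [-1.2, -0.2, -0.6]
opening: 0.004
grasp_force: 0.8
t 14.8 Ftool [ 1.01 -0.61  0.61] yaw 159.43 rel pivot in tool [ 0.1241 -0.164 ] theta_tool 0.185 z 0.19848690411994016
time_s: 15.4
position: [0.5201, -0.033, 0.1987]
tcp_rot: [[-0.938, 0.346, 0.001], [0.346, 0.938, -0.0], [-0.001, 0.0, -1.0]]
force: [-0.5, 0.5, -0.6]
opening: 0.005
grasp_force: 0.0
t 15.4 Ftool [0.62 0.34 0.58] yaw 159.73 rel pivot in tool [ 0.1238 -0.164 ] theta_tool 0.179 z 0.1986981824034356
top [ 0.651  -0.0823  0.0979] dist 0.1657 phi 255.31
top [ 0.6508 -0.0822  0.0974] dist 0.1657 phi 255.23
scene [ 0.6504 -0.085   0.0966] dist 0.1685 phi 255.36
scene [ 0.6506 -0.0851  0.096 ] dist 0.1685 phi 255.43
```

Run:
```python
from h import *
c=capture("top");im=cv2.imread("pics/top1.png")[:,:,::-1]
hsv=cv2.cvtColor(np.ascontiguousarray(im),cv2.COLOR_RGB2HSV)
m=cv2.inRange(hsv,(20,140,90),(35,255,255));m[:,:400]=0;m[:,450:]=0;m[:180]=0;m[240:]=0
r,q=np.nonzero(m);print("block px",r.mean(),q.mean(),len(r))
P=np.array([.693,.078])
for z in(.02,.08,.15,.16):
    v=at(c,(r.mean(),q.mean()),z)[:2]-P;print(z,(v+P).round(4),np.hypot(*v).round(3),(np.degrees(np.arctan2(v[1],v[0]))%360).round(2))
for pz in((197.5,363.5,.16),(195.5,361,.16)):
    v=at(c,pz[:2],.16)[:2]-P;print(pz,(np.degrees(np.arctan2(v[1],v[0]))%360).round(2),np.hypot(*v))
k=c["img"][130:290,250:450];cv2.imwrite("pics/crop6.png",cv2.resize(k,None,fx=4,fy=3.75,interpolation=cv2.INTER_CUBIC)[:,:,::-1])
```

```text
block px 207.52631578947367 420.1578947368421 57
0.02 [ 0.6524 -0.2234] 0.304 262.32
0.08 [ 0.6475 -0.2126] 0.294 261.1
0.15 [ 0.6418 -0.2   ] 0.283 259.57
0.16 [ 0.641  -0.1982] 0.281 259.34
(197.5, 363.5, 0.16) 259.72 0.16782492511432273
(195.5, 361, 0.16) 260.82 0.16234275252239322
```

View pics/crop6.png

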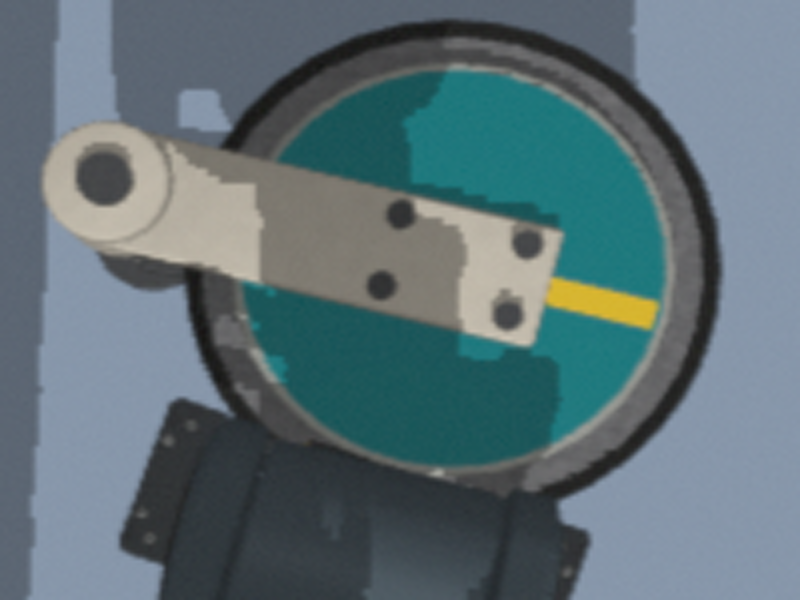

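The crop shows the lid nearly shut: hub at (105,180), disc centre around (455,265), and the stripe still short of the index direction. That leaves about 0.08 rad.

```bash
python3 -m jog '[{"tx":-0.13,"ty":-0.1,"tz":0,"roll":-0.008,"jaw":0},{"tx":-0.13,"ty":-0.1,"tz":0,"roll":-0.008,"jaw":0},{"tx":-0.1,"ty":-0.08,"tz":0,"roll":-0.006,"jaw":0},{"tx":-0.1,"ty":-0.08,"tz":0,"roll":-0.006,"jaw":0},{"tx":-0.1,"ty":-0.08,"tz":0,"roll":-0.006,"jaw":0},{"tx":-0.13,"ty":-0.1,"tz":0,"roll":-0.008,"jaw":0},{"tx":-0.13,"ty":-0.1,"tz":0,"roll":-0.008,"jaw":0},{"tx":-0.13,"ty":-0.1,"tz":0,"roll":-0.008,"jaw":0}]'; python3 st.py
python3 -m jog '[{"tx":-0.13,"ty":-0.1,"tz":0,"roll":-0.008,"jaw":0},{"tx":-0.13,"ty":-0.1,"tz":0,"roll":-0.008,"jaw":0},{"tx":-0.1,"ty":-0.08,"tz":0,"roll":-0.006,"jaw":0},{"tx":0,"ty":0,"tz":0,"roll":0,"jaw":0},{"tx":0,"ty":0,"tz":0,"roll":0,"jaw":0},{"tx":0,"ty":0,"tz":0,"roll":0,"jaw":0},{"tx":0,"ty":0,"tz":0,"roll":0,"jaw":0},{"tx":0,"ty":0,"tz":0,"roll":0,"jaw":0}]'; python3 st.py;python3 look.py
```

```text
time_s: 16.35
position: [0.5262, -0.043, 0.1984]
tcp_rot: [[-0.957, 0.291, -0.001], [0.291, 0.957, 0.0], [0.001, -0.0, -1.0]]
force: [-0.8, 0.7, -1.3]
opening: 0.002
grasp_force: 0.6
t 16.35 Ftool [0.94 0.46 1.28] yaw 163.1 rel pivot in tool [ 0.1244 -0.1643] theta_tool 0.12 z 0.19840205051430737
time_s: 17.15
position: [0.5292, -0.0467, 0.1987]
tcp_rot: [[-0.963, 0.27, 0.0], [0.27, 0.963, -0.0], [-0.0, 0.0, -1.0]]
force: [0.0, -0.3, 0.0]
opening: 0.005
grasp_force: 0.0
t 17.15 Ftool [-0.12 -0.26 -0.01] yaw 164.32 rel pivot in tool [ 0.124  -0.1643] theta_tool 0.099 z 0.19867410650249437
top [ 0.6633 -0.0849  0.0981] dist 0.1656 phi 259.68
top [ 0.6636 -0.085   0.0975] dist 0.1657 phi 259.76
scene [ 0.6631 -0.088   0.0965] dist 0.1686 phi 259.8
scene [ 0.6632 -0.0882  0.0959] dist 0.1688 phi 259.84
```

The lid is at about 259.8°, which is on target. I'll back away and check.

```bash
python3 -m jog '[{"tx":0.5,"ty":0,"tz":0,"roll":0,"jaw":0},{"tx":1.5,"ty":0,"tz":0,"roll":0,"jaw":0},{"tx":2,"ty":0,"tz":0,"roll":0,"jaw":0},{"tx":2,"ty":0,"tz":0,"roll":0,"jaw":0},{"tx":0,"ty":0,"tz":-4,"roll":0,"jaw":0},{"tx":0,"ty":-3,"tz":-4,"roll":0,"jaw":0},{"tx":0,"ty":-4,"tz":-2,"roll":0,"jaw":0},{"tx":0,"ty":-4,"tz":0,"roll":0,"jaw":0}]'
python3 -m jog '[{"tx":0,"ty":-4,"tz":0,"roll":0,"jaw":0},{"tx":0,"ty":-4,"tz":0,"roll":0,"jaw":0},{"tx":0,"ty":-4,"tz":0,"roll":0,"jaw":0},{"tx":0,"ty":0,"tz":0,"roll":0,"jaw":0},{"tx":0,"ty":0,"tz":0,"roll":0,"jaw":0}]'
python3 look.py
python3 - <<'E'
import cv2
k=cv2.imread("pics/top5.png")[130:290,250:450];cv2.imwrite("pics/crop7.png",cv2.resize(k,None,fx=4,fy=3.75,interpolation=cv2.INTER_CUBIC))
E
```

```text
time_s: 18.05
position: [0.4428, -0.1379, 0.302]
tcp_rot: [[-0.963, 0.268, 0.007], [0.268, 0.963, -0.004], [-0.008, -0.002, -1.0]]
force: [0.7, -0.4, 0.1]
opening: 0.007
grasp_force: 0.0
time_s: 18.55
position: [0.4085, -0.2521, 0.2983]
tcp_rot: [[-0.962, 0.273, -0.0], [0.273, 0.962, 0.001], [0.001, 0.001, -1.0]]
force: [-0.1, -0.2, 0.7]
opening: 0.004
grasp_force: 0.0
top [ 0.6637 -0.085   0.098 ] dist 0.1656 phi 259.83
top [ 0.6638 -0.0851  0.0975] dist 0.1657 phi 259.83
scene [ 0.6633 -0.0875  0.0968] dist 0.1682 phi 259.84
scene [ 0.6632 -0.0877  0.0959] dist 0.1684 phi 259.81
```

View pics/crop7.png

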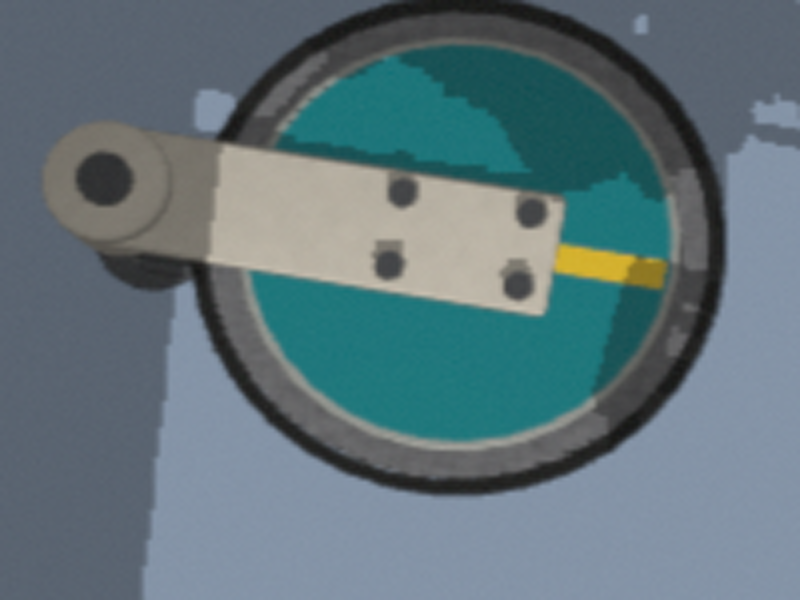

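View pics/scene5.png

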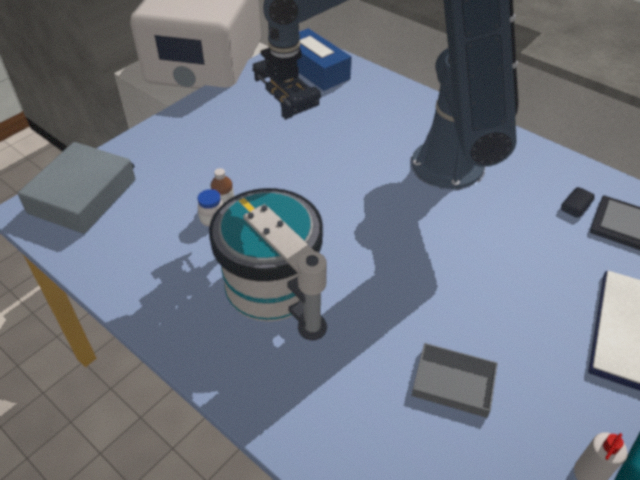

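The crop shows the disc centred at about (460,245), with its stripe pointing at the index block. The scene view shows the lid at (225,268) concentric on the pot, with the jars and tray where they were. The lid's angle has not changed between looks and the arm is clear.

```bash
python3 -c "from rig import *; print(hand_in())"
```

```text
the job is handed in; nothing more can be done
None
```

The lid is shut, at rest and let go, within about 1° (0.02 rad) of centred by camera. I pushed its rim at roughly 2–3 N for over two seconds, the jars and tray look unmoved, and the job is handed in; no verdict came back.

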